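# Build up the gem sieve set

### The job

Build up the sieve set on its receiving pan: the fine sieve with the blue rim goes on the pan first, then the medium one with the yellow rim, then the coarse one with the red rim, and the lid with the black knob last, each set fully home in the one below so that the column stands straight. Leave the black pot, the brass tin of wax and the ink bottle where they are.

Things in the scene. Friction and masses are not known exactly. Their poses are not given: they have to be found in the camera images.
- pan: receiving pan, fixed to the bench: open bare aluminium cup (60 mm outer, 54 mm inner diameter) on a dark steel foot 72 mm across, 8 mm high; rim 28 mm above the bench. Origin: centre of its underside, at bench level, z up. With the set built, the origins of fine, medium, coarse sieve and lid sit 20, 36, 52 and 68 mm above this origin, on its axis
- fine_sieve: loose fine sieve: round blue cup with a close wire mesh (16 wires each way), 24 mm high, 70 g. Origin: centre of underside, z up. Wall 60 mm across from 8 to 24 mm above origin (grip here); below it a tapered foot, 40 mm across at 0, 51 mm at 8 mm. Socket in top: 54 mm across, 14 mm deep. A foot within 5 mm of a socket's axis slips in; its shoulder at 8 mm then rests on the rim below: parts sit 16 mm apart
- medium_sieve: loose medium sieve: round yellow cup with a medium wire mesh (8 wires each way), 24 mm high, 70 g. Origin: centre of underside, z up. Wall 60 mm across from 8 to 24 mm above origin (grip here); below it a tapered foot, 40 mm across at 0, 51 mm at 8 mm. Socket in top: 54 mm across, 14 mm deep. A foot within 5 mm of a socket's axis slips in; its shoulder at 8 mm then rests on the rim below: parts sit 16 mm apart
- coarse_sieve: loose coarse sieve: round red cup with a wide wire mesh (4 wires each way), 24 mm high, 70 g. Origin: centre of underside, z up. Wall 60 mm across from 8 to 24 mm above origin (grip here); below it a tapered foot, 40 mm across at 0, 51 mm at 8 mm. Socket in top: 54 mm across, 14 mm deep. A foot within 5 mm of a socket's axis slips in; its shoulder at 8 mm then rests on the rim below: parts sit 16 mm apart
- sieve_lid: loose lid of the set: aluminium disc 60 mm across (8 to 12 mm above origin), below it the same tapered foot as the sieves have (40 mm across widening to 51 mm, 0 to 8 mm), above it an upright black knob to grip, 20 mm across, 12 to 32 mm above origin. Origin: centre of underside, z up. 70 g
- black_pot: bystander: black lidded pot with a tan band, 60 mm diameter, 56 mm high, loose; not part of the job. Origin: centre of its underside
- amber_tin: bystander: small round brass tin filled with amber wax, 51 mm diameter, 19 mm high, loose; not part of the job. Origin: centre of its underside
- ink_bottle: bystander: small pale green bottle with dark green screw cap, 35 mm diameter, 40 mm high, loose; not part of the job. Origin: centre of its underside

How it is judged:
At the end, for the whole second after the job is handed in: Pan, fine, medium, coarse sieve, lid from below up: each within 4 mm sideways of the part below, 9 mm of the pan axis and 3 mm of its seated height (20, 36, 52, 68 mm above the pan origin), tilt under 0.08 rad, at rest, released; pot, tin and bottle within 20 mm of their starts (horizontal distance between fine_sieve and pan below 0.004 m and horizontal distance between each of fine_sieve, medium_sieve, coarse_sieve, sieve_lid and pan below 0.009 m and z of fine_sieve in the frame of pan between 0.017 and 0.023 m and angle between each of fine_sieve, medium_sieve, coarse_sieve, sieve_lid's own z axis and vertical below 0.08 rad and linear speed of each of fine_sieve, medium_sieve, coarse_sieve, sieve_lid below 0.01 m/s and angular speed of each of fine_sieve, medium_sieve, coarse_sieve, sieve_lid below 0.2 rad/s and contact force between each of fine_sieve, medium_sieve, coarse_sieve, sieve_lid and the fingers below 0.05 N and horizontal distance between medium_sieve and fine_sieve below 0.004 m and z of medium_sieve in the frame of pan between 0.033 and 0.039 m and horizontal distance between coarse_sieve and medium_sieve below 0.004 m and z of coarse_sieve in the frame of pan between 0.049 and 0.055 m and horizontal distance between sieve_lid and coarse_sieve below 0.004 m and z of sieve_lid in the frame of pan between 0.065 and 0.071 m and distance of each of black_pot, amber_tin, ink_bottle from where it was at the start of the episode below 0.02 m); the robot touches nothing.
It fails at once if the black pot is moved more than 30 mm or tipped (distance of black_pot from where it was at the start of the episode above 0.03 m or angle between black_pot's own z axis and vertical above 0.5 rad).
It fails at once if the brass tin is moved more than 30 mm or tipped (distance of amber_tin from where it was at the start of the episode above 0.03 m or angle between amber_tin's own z axis and vertical above 0.5 rad).
It fails at once if the ink bottle is moved more than 30 mm or tipped (distance of ink_bottle from where it was at the start of the episode above 0.03 m or angle between ink_bottle's own z axis and vertical above 0.5 rad).
It also fails if it takes over 102 s, if anything falls off the work surface, if the arm or the gripper's body presses on something with over 40 N, if the wrist force passes 120 N, or if a joint passes its speed limit or range.

### The arm

A 6-joint arm with a two-finger parallel gripper is mounted at the origin on a cart in front of the work surface, level with it; the furniture and walls round the work are solid. World frame = base frame: x ahead of the robot, y to its left, z up, the work surface at z = 0. Lengths are in m, angles in rad, forces in N, time in s.
With the tool pointing down it reaches from about 0.425 to 0.95 m from the base axis. Payload 3.5 kg.
Tool frame: the origin (TCP) lies midway between the tips of the shut fingers; the grasp point (between the pads) lies 19 mm behind it; z points along the fingers, y is the line along which they close (so a half turn about z gives the same grasp; the last joint's range is limited). The gripper opens to 85 mm and grips with 20 to 120 N. Pads are 22 mm wide; open, the fingers measure 114 mm over their backs; the gripper's body (76 mm by 85 mm) begins 54 mm behind the grasp point. The pads swing forward as they close: fully open they stand 13 mm farther back than shut.
Start: joints at [-1.273, 0.286, 1.577, -0, 1.279, -0.15], TCP at [0.292, -0.608, 0.231] pointing down, gripper open.
Joint ranges: [-2.77, 2.77], [-0.9, 2.22], [0.21, 2.48], [-1.53, 4.67], [0.24, 2.81], [-2.84, 2.84]. Speed limits (rad/s): [2.79, 2.79, 3.14, 3.14, 3.14, 3.14].

### API

Orientations are given as a unit quaternion [x, y, z, w].
In Python, from plant import get_state, read_camera, ctrl gives the robot as it stands.
- The arm moves only by the shell command python3 -m crank 'ROWS' [FORCE]. ROWS is JSON, a list of rows, each a list of 3 entries, a list of its own where there are three numbers: the shift along the tool's x, y, z in mm, then the turn about the tool's z in degrees, then the closure in counts, from 0 (fully open) to 255 (shut). In form: [[[tx, ty, tz], yaw, claw], ...]. A call has 1 to 10 rows; each row is the pose to reach, as a shift and turn from the pose commanded when the call began, along the tool's axes at that moment; what a row does not reach only later rows make up. A row lasts 1/10 s, in which the tool goes at most 50 mm and 8.59 degrees, less where a joint would pass 70% of its speed; a pose out of reach is approached as far as the arm can. A call with a gripper value outside its range is refused whole. The fingers move at their own pace and stop on an object; FORCE is the grip in N (left out, the last holds). Time passes only in rows, so rows that repeat a pose let the fingers close. It gives the time, the measured TCP pose, the force, the opening and the grip force at its end, in the units of the state.
- get_state(): the state, without advancing time (a new reading comes with each control period).
- read_camera(name): name is "scene" or "top" or "wrist"; returns a dict with "frame" (400x640x3 uint8, blue, green, red), "range_z" (400x640 float32, m along the optical axis (not along the pixel's ray), 0 where there is no reading), "vfov" (degrees; the focal length in pixels is half the picture's height over the tangent of half this angle, whatever the lens; pixels are square), "cx", "cy" (the principal point, pixels), "k1" (the pictures are not rectified: a ray, as slopes to the right and down, at radius r is drawn at 1 + k1 r^2 times it, then the intrinsics apply), "origin" and "orientation" of the camera in the world. Camera axes: x right, y down, z forward; pixel columns grow to the right and rows downward; lengths in m; the calibration is good to about 2 mm. A picture is of the moment at which its call begins.
- ctrl.sign_off(): hands the job in; it is judged then, once.
The state is a dict: "time": time; "qpos": joint angles; "dq": joint speeds; "joint_efforts": joint torques, N m; "eef_pos": TCP position; "tcp_rot": TCP orientation; "contact_force": force on the tool from outside, world axes, zero at the start; "wrist_torque": the same for the moment, N m; "opening": opening from 0.0 (shut) to 1.0 (fully open); "finger_force": force on a finger pad.
Only numpy, scipy, OpenCV 4.12 (cv2) and the standard library are available. Lean on these libraries where they do the work, as an engineer would, in place of code of your own. Each camera call takes 0.05 s, during which the arm holds its last target. There are 200 camera calls.

## Working session

There is one attempt and no reset: what is moved stays moved. The work goes in short steps, Python scripts to look and compute and a shell command to move; the robot and the scene stay as the last step left them, time stands still between calls to the robot, and variables do not carry over. Pictures are saved under pics/ and viewed, at most 14 in all, crops included, and the job is handed in when it is done.

```bash
mkdir -p pics; ls; cat > h.py <<'E'
import numpy as np, cv2
from scipy.spatial.transform import Rotation as R
from plant import get_state, read_camera, ctrl
def pts(c,uv):
    f=200/np.tan(np.radians(c["vfov"])/2)
    K=np.array([[f,0,c["cx"]],[0,f,c["cy"]],[0,0,1.]])
    n=cv2.undistortPoints(np.array(uv,float).reshape(-1,1,2),K,np.array([c["k1"],0,0,0,0.])).reshape(-1,2)
    return np.c_[n,np.ones(len(n))]@R.from_quat(c["orientation"]).as_matrix().T
def at_z(c,uv,z):
    d=pts(c,uv); o=np.array(c["origin"]); return o+d*((z-o[2])/d[:,2])[:,None]
def cloud(c):
    v,u=np.mgrid[0:400,0:640]; d=pts(c,np.c_[u.ravel(),v.ravel()])
    return (np.array(c["origin"])+d*c["range_z"].reshape(-1,1)).reshape(400,640,3)
E
python3 - <<'E'
from h import *
import pickle
for n in ["scene","top"]:
    c=read_camera(n); cv2.imwrite(f"pics/{n}0.png",c["frame"]); pickle.dump(c,open(n+".pkl","wb"))
    print(n,c["vfov"],c["k1"],c["origin"],c["orientation"],(c["range_z"]>0).mean())
print(get_state())
E
```

```text
pics
scene 44.68371778199499 0.048705900046527334 [-0.51620977  0.5233535   0.77049026] [-0.43354981  0.76240822 -0.41481649  0.24227165] 0.99593359375
top 52.29510396952941 0.0028349101166235554 [ 0.23208465 -0.02420958  1.17504648] [-0.68841118  0.71787714 -0.07595043  0.07052655] 0.99616015625
{'time': 0.1, 'qpos': array([-1.27298606e+00,  2.87134457e-01,  1.57806584e+00,  6.20341104e-06,
        1.27861070e+00, -1.49977263e-01]), 'dq': array([ 2.57196830e-03,  4.44728178e-05, -2.51743442e-03,  4.94498865e-04,
        4.21812596e-04,  2.35042589e-04]), 'joint_efforts': array([ 1.31104578e-03, -4.07297230e+01, -2.93699867e+01, -1.56536366e-04,
        3.41230399e-03, -2.97920472e-06]), 'eef_pos': array([ 0.29211676, -0.60783886,  0.23002816]), 'tcp_rot': array([ 9.75039917e-01,  2.22026866e-01, -7.89504227e-05, -1.10636376e-03]), 'contact_force': array([0.02505364, 0.23147674, 0.44144196]), 'wrist_torque': array([-0.04815808,  0.01855093,  0.05258719]), 'finger_force': 0.0, 'opening': 0.9988354863065919}
```

View pics/top0.png

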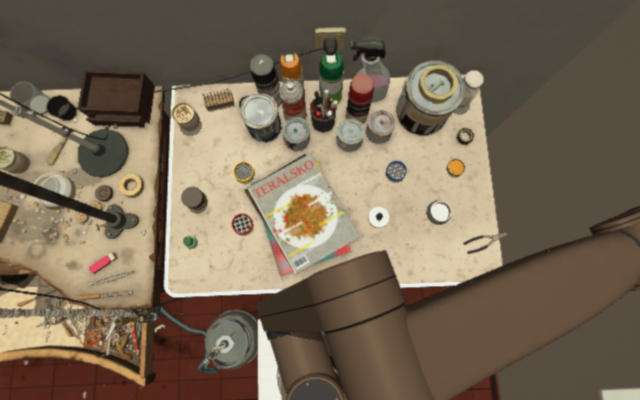

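View pics/scene0.png

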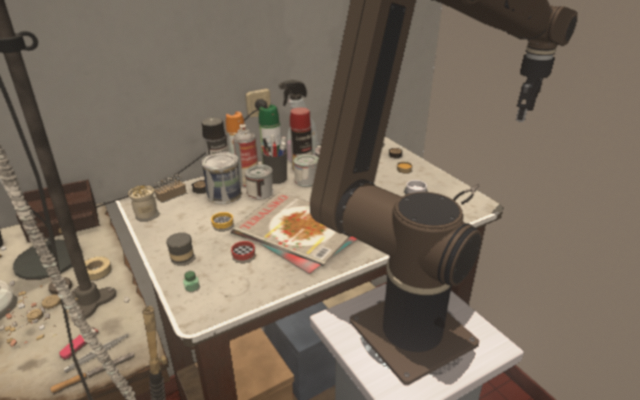

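The top view shows blue at (396,171), yellow (244,172), red (242,224), lid (378,217), pan (439,212), pot (194,199), tin (456,168) and bottle (190,241).

```bash
python3 - <<'E'
from h import *
import pickle
c=pickle.load(open("top.pkl","rb")); P=cloud(c)
for n,u,v,z in [("fine",396,171,.024),("med",244,172,.024),("coarse",242,224,.024),("lid",378,217,.012),("pan",439,212,.028),("pot",194,199,.056),("tin",456,168,.019),("ink",190,241,.04),("mag",300,215,.0)]:
    p=at_z(c,[(u,v)],z)[0]
    Q=P.reshape(-1,3); m=np.hypot(*(Q[:,:2]-p[:2]).T)<.05; q=Q[m]
    k=q[:,2]>(.006)
    e=(q[k].min(0)+q[k].max(0))/2
    print(n,p.round(3),"mid",e.round(3),"zmax",q[:,2].max().round(3),"size",(q[k].max(0)-q[k].min(0)).round(3),"r",np.hypot(*e[:2]).round(3), "bench",np.median(q[~k,2]).round(3))
# obstacles height map
Q=P.reshape(-1,3); 
for x in np.arange(.3,1.05,.05): print(x.round(2),[int(1000*np.percentile(Q[(abs(Q[:,0]-x)<.025)&(abs(Q[:,1]-y)<.025)][:,2],95)) if ((abs(Q[:,0]-x)<.025)&(abs(Q[:,1]-y)<.025)).any() else None for y in np.arange(.45,-.5,-.05)])
I=cv2.resize(c["frame"][140:270,160:500],None,fx=2.3,fy=2.3,interpolation=cv2.INTER_CUBIC); cv2.imwrite("pics/crop.png",I)
E
```

```text
fine [ 0.55  -0.254  0.024] mid [ 0.553 -0.253  0.018] zmax 0.029 size [0.081 0.081 0.023] r 0.608 bench 0.001
med [0.566 0.191 0.024] mid [0.564 0.186 0.018] zmax 0.03 size [0.094 0.073 0.024] r 0.594 bench 0.001
coarse [0.412 0.197 0.024] mid [0.41  0.197 0.019] zmax 0.032 size [0.08  0.093 0.026] r 0.455 bench 0.001
lid [ 0.418 -0.193  0.012] mid [ 0.42  -0.195  0.023] zmax 0.04 size [0.083 0.081 0.034] r 0.463 bench 0.001
pan [ 0.423 -0.367  0.028] mid [ 0.428 -0.371  0.02 ] zmax 0.034 size [0.076 0.079 0.028] r 0.566 bench 0.002
pot [0.484 0.325 0.056] mid [0.482 0.328 0.034] zmax 0.063 size [0.083 0.069 0.057] r 0.584 bench 0.001
tin [ 0.554 -0.433  0.019] mid [ 0.554 -0.433  0.016] zmax 0.026 size [0.083 0.09  0.02 ] r 0.703 bench 0.001
ink [0.368 0.338 0.04 ] mid [0.365 0.345 0.026] zmax 0.045 size [0.089 0.071 0.039] r 0.502 bench 0.001
mag [0.436 0.032 0.   ] mid [0.435 0.031 0.021] zmax 0.029 size [0.099 0.098 0.015] r 0.437 bench nan
0.3 [4, 5, 5, 5, 5, 5, 5, 12, 23, 24, 23, 10, 5, 4, 5, 5, 5, 580, 573]
0.35 [4, 5, 41, 5, 5, 5, 6, 23, 25, 25, 25, 25, 8, 5, 5, 4, 4, 5, 10]
[... 413 characters left out ...]
, 79, 79, 142, 160, 145, 22]
0.7 [4, 67, 73, 5, 4, 122, 121, 122, 163, 147, 136, 175, 207, 82, 82, 180, 188, 187, 5]
0.75 [4, 75, 79, 7, 4, 120, 152, 195, 195, 170, 162, 203, 210, 195, 154, 189, 161, 188, 157]
0.8 [52, 6, 4, 55, 58, 22, 208, 210, 210, 208, 212, 263, 278, 272, 130, 165, 188, 187, 136]
0.85 [82, 8, 8, 13, 26, 50, 62, 209, 204, 169, 242, 241, 129, 270, 129, 62, 300, 319, 294]
0.9 [359, 357, 355, 353, 350, 348, 347, 344, 344, 338, 341, 338, 333, 333, 327, 323, 323, 320, 317]
0.95 [None, None, None, None, None, None, None, None, None, None, None, None, None, None, None, None, None, None, None]
1.0 [None, None, None, None, None, None, None, None, None, None, None, None, None, None, None, None, None, None, None]
  return _methods._mean(a, axis=axis, dtype=dtype,
  ret = ret.dtype.type(ret / rcount)
```

View pics/crop.png

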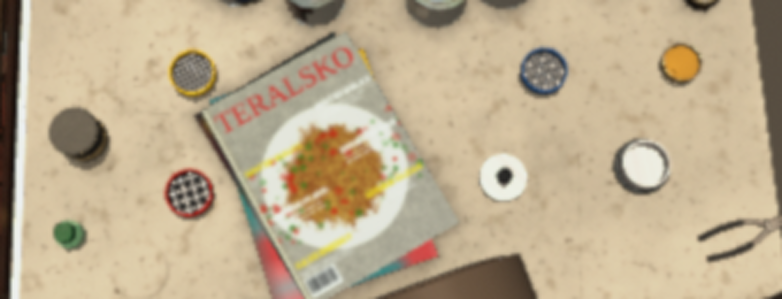

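```bash
python3 -m crank '[[[285,-180,-60],0,0],[[285,-180,-60],0,0],[[285,-180,-60],0,0],[[285,-180,-60],0,0],[[285,-180,-60],0,0],[[285,-180,-60],0,0],[[285,-180,-60],0,0],[[285,-180,-60],0,0],[[285,-180,-60],0,0]]' 40
python3 - <<'E'
from h import *
import pickle
c=read_camera("wrist"); cv2.imwrite("pics/w1.png",c["frame"]); pickle.dump(c,open("w1.pkl","wb")); print(c["vfov"],c["k1"],c["origin"],c["orientation"])
E
```

```text
time: 1.0
eef_pos: [0.4715, -0.3221, 0.2911]
tcp_rot: [0.975, 0.223, -0.0, 0.0]
contact_force: [0.1, -0.1, -0.3]
opening: 1.0
finger_force: 0.0
61.02001240163124 -0.03160417724316584 [ 0.54699058 -0.28560274  0.43403217] [ 0.83555795 -0.52424321 -0.08743375  0.13916652]
```

View pics/w1.png

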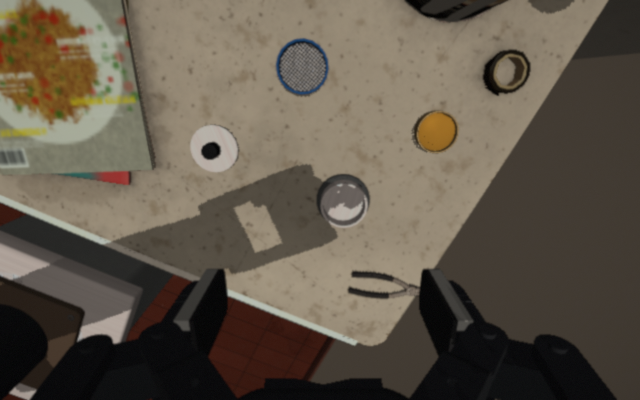

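The wrist view shows fine at about (302,68), pan rim (343,201), lid (214,148) and tin (436,131).

```bash
cat >> h.py <<'E'
def go(x,y,z,yaw=0):
    "tool-frame rows for world target"
    s=get_state(); Rm=R.from_quat(s["tcp_rot"]).as_matrix()
    return (Rm.T@(np.array([x,y,z])-s["eef_pos"])*1000).round(1), "yaw_x_deg",np.degrees(np.arctan2(Rm[1,0],Rm[0,0])).round(1)
def ring(c,u,v,z,rad,name=None,half=45):
    "refine circle of world radius rad at height z near pixel (u,v), by max radial gradient"
    g=cv2.GaussianBlur(c["frame"],(3,3),0).astype(float); G=sum(np.hypot(cv2.Sobel(g[:,:,k],-1,1,0),cv2.Sobel(g[:,:,k],-1,0,1)) for k in range(3))
    p=at_z(c,[(u,v)],z)[0]; t=np.linspace(0,2*np.pi,120,endpoint=False)
    f=200/np.tan(np.radians(c["vfov"])/2); K=np.array([[f,0,c["cx"]],[0,f,c["cy"]],[0,0,1.]]); Rc=R.from_quat(c["orientation"]).as_matrix().T
    def proj(x,y):
        W=np.c_[x+rad*np.cos(t),y+rad*np.sin(t),np.full(120,z)]
        return cv2.projectPoints(W,cv2.Rodrigues(Rc)[0],-Rc@np.array(c["origin"]),K,np.array([c["k1"],0,0,0,0.]))[0].reshape(-1,2)
    best=max(((cv2.remap(G,*[a.astype(np.float32) for a in proj(p[0]+dx,p[1]+dy).T],cv2.INTER_LINEAR).clip(0,300).mean(),p[0]+dx,p[1]+dy) for dx in np.arange(-.01,.0101,.001) for dy in np.arange(-.01,.0101,.001)))
    I=cv2.resize(c["frame"],None,fx=4,fy=4,interpolation=cv2.INTER_CUBIC)
    cv2.polylines(I,[(proj(best[1],best[2])*4+1.5).astype(int)],True,(255,0,255),1)
    u,v=int(u),int(v); y0,x0=max(0,v-half)*4,max(0,u-half)*4
    return np.round(best[1:],4),best[0].round(0),I[y0:y0+half*8,x0:x0+half*8]
E
python3 - <<'E'
from h import *
import pickle
c=pickle.load(open("w1.pkl","rb"));ims=[]
for n,u,v,z,r in [("fine",302,68,.024,.03),("pan",343,201,.028,.03),("lid",214,148,.012,.03),("tin",436,131,.019,.0255)]:
    p,s,I=ring(c,u,v,z,r,half=34); print(n,p,s); ims.append(I)
cv2.imwrite("pics/r1.png",np.vstack([np.hstack(ims[:2]),np.hstack(ims[2:])]))
print(go(.55,-.254,.12))
E
```

```text
fine [ 0.5545 -0.2547] 300.0
pan [ 0.4402 -0.3662] 266.0
lid [ 0.421  -0.1946] 290.0
tin [ 0.5587 -0.4281] 281.0
(array([101.2, -27.7, 170.7]), 'yaw_x_deg', np.float64(25.7))
```

View pics/r1.png

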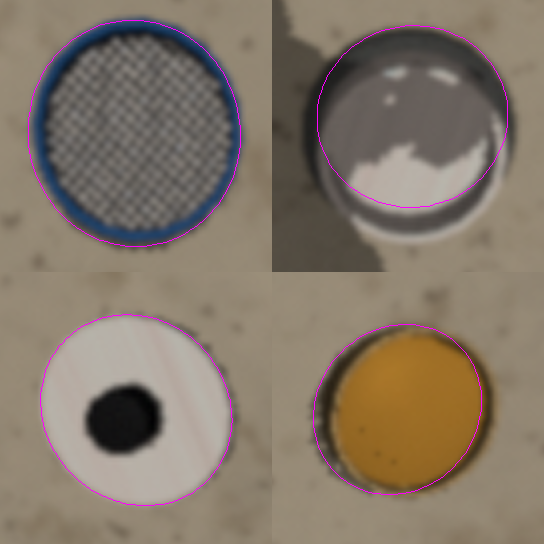

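```bash
python3 -m crank '[[[104,-25,200],0,0],[[104,-25,200],0,0],[[104,-25,200],0,0],[[104,-25,200],0,0],[[104,-25,200],0,0],[[104,-25,200],0,0],[[104,-25,245],0,0],[[104,-25,285],0,0],[[104,-25,285],0,0],[[104,-25,285],0,0]]'
python3 -m crank '[[[0,0,0],0,255],[[0,0,0],0,255],[[0,0,0],0,255],[[0,0,0],0,255],[[0,0,0],0,255],[[0,0,0],0,255]]' 40
```

```text
time: 2.05
eef_pos: [0.5539, -0.2568, 0.0074]
tcp_rot: [0.975, 0.221, 0.0, 0.0]
contact_force: [0.3, -0.9, 0.2]
opening: 1.003
finger_force: 0.0
time: 2.65
eef_pos: [0.5562, -0.257, 0.0106]
tcp_rot: [0.975, 0.222, 0.002, 0.002]
contact_force: [-1.9, -0.0, 5.8]
opening: 0.683
finger_force: 41.4
```

```bash
python3 -m crank '[[[0,0,-50],0,255],[[0,0,-100],0,255],[[-40,10,-125],0,255],[[-90,20,-125],0,255],[[-140,30,-125],0,255],[[-190,40,-125],0,255],[[-225,45,-125],0,255],[[-225,45,-125],0,255],[[-225,45,-125],0,255]]'
python3 - <<'E'
from h import *
import pickle
c=read_camera("wrist"); cv2.imwrite("pics/w2.png",c["frame"]); pickle.dump(c,open("w2.pkl","wb"))
E
```

```text
time: 3.55
eef_pos: [0.3706, -0.3942, 0.133]
tcp_rot: [0.975, 0.221, 0.001, 0.001]
contact_force: [0.4, -0.0, -1.5]
opening: 0.683
finger_force: 43.3
```

View pics/w2.png

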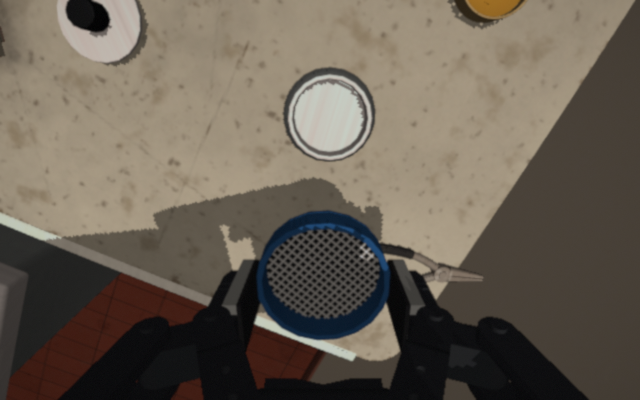

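The sieve is held level at about (324,275); the pan rim is at (330,115).

```bash
python3 - <<'E'
from h import *
import pickle
c=pickle.load(open("w2.pkl","rb"));ims=[]
s=get_state()
for n,u,v,z,r in [("pan",330,115,.028,.03),("panin",330,115,.028,.027),("held",324,272,s["eef_pos"][2]+.0145,.03)]:
    p,q,I=ring(c,u,v,z,r,half=75); print(n,p,q); ims.append(I[::2,::2])
    if n=="pan": pan=p
print(s["eef_pos"],go(*pan,.1))
cv2.imwrite("pics/r2.png",np.hstack([ims[0],ims[2]]))
# held sieve depth: rim height
P=cloud(c); print("depth of mesh / rim", np.median(P[265:285,310:340,2]), [np.round(P[v,u],3) for v,u in [(215,324),(335,324),(275,261),(275,387)]])
E
```

```text
pan [ 0.4291 -0.3712] 300.0
panin [ 0.4291 -0.3712] 300.0
held [ 0.3708 -0.3932] 205.0
[ 0.37122214 -0.39354511  0.13271324] (array([61.8,  4.8, 32.8]), 'yaw_x_deg', np.float64(25.6))
depth of mesh / rim 0.13420233976828683 [array([ 0.398, -0.381,  0.138]), array([ 0.347, -0.406,  0.146]), array([ 0.364, -0.367,  0.146]), array([ 0.388, -0.417,  0.147])]
```

View pics/r2.png

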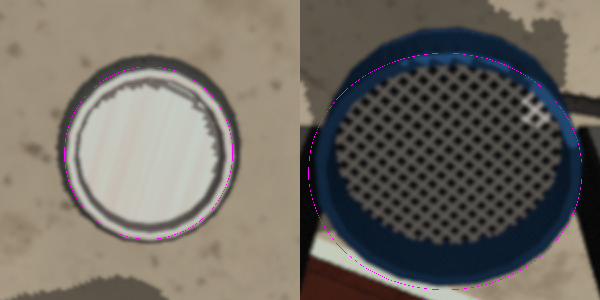

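```bash
python3 -m crank '[[[45,3,0],0,255],[[62,5,35],0,255],[[62,5,70],0,255],[[62,5,80],0,255],[[62,5,80],0,255],[[62,5,80],0,255]]'
```

```text
time: 4.2
eef_pos: [0.4298, -0.3713, 0.0527]
tcp_rot: [0.975, 0.222, 0.0, 0.001]
contact_force: [0.6, -0.2, -0.9]
opening: 0.677
finger_force: 43.3
```

```bash
python3 -m crank '[[[0,0,15],0,255],[[0,0,22],0,255],[[0,0,22],0,255],[[0,0,22],0,255]]'
```

```text
time: 4.6
eef_pos: [0.4292, -0.3715, 0.0304]
tcp_rot: [0.975, 0.222, 0.0, 0.0]
contact_force: [0.3, 1.7, 4.3]
opening: 0.678
finger_force: 44.9
```

```bash
python3 -m crank '[[[0,0,0],0,0],[[0,0,0],0,0],[[0,0,0],0,0],[[0,0,0],0,0],[[0,0,-50],0,0],[[0,0,-100],0,0],[[-50,0,-120],0,0],[[-60,0,-120],0,0],[[-60,0,-120],0,0]]'
python3 - <<'E'
from h import *
import pickle
c=read_camera("wrist"); cv2.imwrite("pics/w3.png",c["frame"]); pickle.dump(c,open("w3.pkl","wb"))
s=get_state(); print(s["eef_pos"])
p,q,I=ring(c,330,115,.044,.03,half=75); print(p,q); cv2.imwrite("pics/r3.png",I)
P=cloud(c);m=(np.hypot(P[:,:,0]-p[0],P[:,:,1]-p[1])<.031)&(np.hypot(P[:,:,0]-p[0],P[:,:,1]-p[1])>.027);print("rim z",np.percentile(P[m][:,2],[50,80]))
print("to med view",go(.565,.188,.30))
E
```

```text
time: 5.5
eef_pos: [0.3737, -0.3975, 0.1495]
tcp_rot: [0.975, 0.221, 0.0, 0.0]
contact_force: [-0.3, 0.2, -0.2]
opening: 0.994
finger_force: 0.0
[ 0.37404677 -0.39641704  0.14825245]
[ 0.432  -0.3703] 292.0
rim z [0.04240465 0.0443895 ]
to med view (array([ 424.2, -445.3, -150.8]), 'yaw_x_deg', np.float64(25.5))
```

View pics/r3.png

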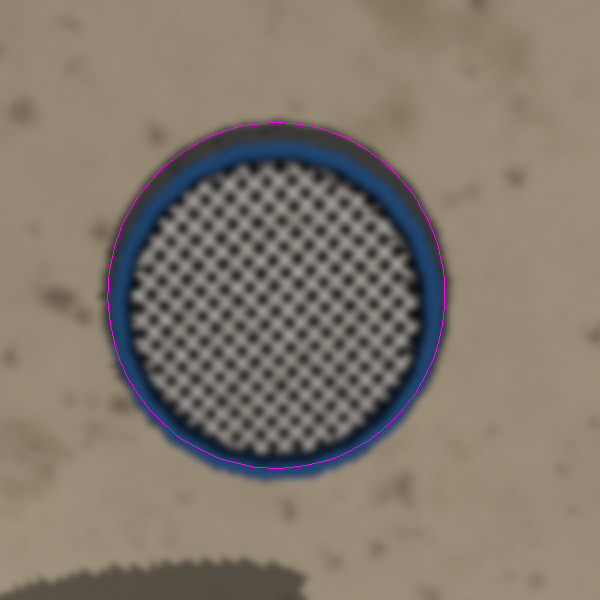

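```bash
python3 -m crank '[[[35,-40,-40],-5,0],[[70,-80,-40],-10,0],[[368,-425,-40],-20,0],[[368,-425,-40],-20,0],[[368,-425,-40],-20,0],[[368,-425,-40],-20,0],[[368,-425,-40],-20,0],[[368,-425,-40],-20,0],[[368,-425,-40],-20,0],[[368,-425,-40],-20,0]]'
python3 - <<'E'
from h import *
print(go(.523,.146,.17))
E
```

```text
time: 6.55
eef_pos: [0.5026, 0.0787, 0.1867]
tcp_rot: [0.921, 0.388, -0.001, -0.001]
contact_force: [0.5, -0.2, 0.1]
opening: 1.001
finger_force: 0.0
(array([ 62.5, -32.4,  16.7]), 'yaw_x_deg', np.float64(45.7))
```

```bash
python3 -m crank '[[[45,-25,17],0,0],[[62,-32,17],0,0],[[62,-32,17],0,0],[[62,-32,17],0,0]]'
python3 - <<'E'
from h import *
import pickle
c=read_camera("wrist"); cv2.imwrite("pics/w4.png",c["frame"]); pickle.dump(c,open("w4.pkl","wb"))
E
```

```text
time: 6.95
eef_pos: [0.5228, 0.1428, 0.17]
tcp_rot: [0.921, 0.389, -0.002, -0.001]
contact_force: [-0.5, 0.4, -0.2]
opening: 0.999
finger_force: 0.0
```

View pics/w4.png

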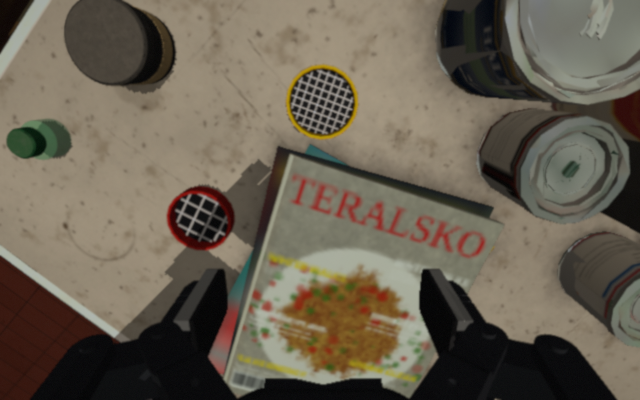

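Medium is at (321,101) and coarse at (200,218), with no obstruction to fingers left and right of medium.

```bash
python3 - <<'E'
from h import *
import pickle
c=pickle.load(open("w4.pkl","rb"))
for u,v in [(321.5,101.5),(200.5,217.5)]:
    print(at_z(c,[(u,v)],.022)[0].round(4), ring(c,u,v,.024,.03)[:2])
print(go(*ring(c,321.5,101.5,.024,.03)[0],.006))
E
```

```text
[0.5717 0.1951 0.022 ] (array([0.5708, 0.1941]), np.float64(281.0))
[0.4197 0.1996 0.022 ] (array([0.4158, 0.1986]), np.float64(259.0))
(array([ 71. ,  -2. , 164.5]), 'yaw_x_deg', np.float64(45.7))
```

```bash
python3 -m crank '[[[40,-1,30],0,0],[[70,-2,65],0,0],[[70,-2,110],0,0],[[70,-2,145],0,0],[[70,-2,162],0,0],[[70,-2,162],0,0],[[70,-2,162],0,0]]'
python3 -m crank '[[[0,0,0],0,255],[[0,0,0],0,255],[[0,0,0],0,255],[[0,0,0],0,255],[[0,0,0],0,255],[[0,0,0],0,255]]' 40
```

```text
time: 7.7
eef_pos: [0.5725, 0.1929, 0.0113]
tcp_rot: [0.922, 0.387, 0.001, 0.0]
contact_force: [1.1, 0.1, 0.4]
opening: 1.002
finger_force: 0.0
time: 8.3
eef_pos: [0.5734, 0.1938, 0.0127]
tcp_rot: [0.922, 0.388, 0.002, 0.001]
contact_force: [-0.6, -1.1, 7.1]
opening: 0.665
finger_force: 43.3
```

```bash
python3 -m crank '[[[0,0,-45],0,255],[[0,0,-90],0,255],[[-20,10,-130],0,255],[[-565,291,-150],0,255],[[-565,291,-150],0,255],[[-565,291,-150],0,255],[[-565,291,-150],0,255],[[-565,291,-150],0,255],[[-565,291,-150],0,255],[[-565,291,-150],0,255]]'
python3 - <<'E'
from h import *
print(go(.387,-.414,.16))
E
```

```text
time: 9.3
eef_pos: [0.461, -0.1638, 0.152]
tcp_rot: [0.922, 0.388, 0.0, 0.001]
contact_force: [0.5, 0.0, -0.1]
opening: 0.669
finger_force: 43.5
(array([-230.7,  121.9,   -7.9]), 'yaw_x_deg', np.float64(45.7))
```

```bash
python3 -m crank '[[[-231,122,-8],0,255],[[-231,122,-8],0,255],[[-231,122,-8],0,255],[[-231,122,-8],0,255],[[-231,122,-8],0,255],[[-231,122,-8],0,255],[[-231,122,-8],0,255],[[-231,122,-8],0,255],[[-231,122,-8],0,255]]'
cat > chk.py <<'E'
from h import *
import sys
n,z,dz=sys.argv[1],float(sys.argv[2]),float(sys.argv[3])
c=read_camera("wrist"); s=get_state(); e=s["eef_pos"]
f=200/np.tan(np.radians(c["vfov"])/2); K=np.array([[f,0,c["cx"]],[0,f,c["cy"]],[0,0,1.]]); Rc=R.from_quat(c["orientation"]).as_matrix().T; t=np.linspace(0,6.283,60)
I=c["frame"].copy()
for x,y,zz in [(.4293,-.3713,z),(e[0],e[1],e[2]+dz)]:
    W=np.c_[x+.03*np.cos(t),y+.03*np.sin(t),0*t+zz]
    q=cv2.projectPoints(W,cv2.Rodrigues(Rc)[0],-Rc@np.array(c["origin"]),K,np.array([c["k1"],0,0,0,0.]))[0]
    cv2.polylines(I,[(q*16).astype(int)],True,(255,0,255),1,cv2.LINE_AA,4)
cv2.imwrite(f"pics/{n}.png",cv2.resize(I[30:380,150:490],None,fx=1.7,fy=1.7,interpolation=cv2.INTER_CUBIC))
print(e,go(.4293,-.3713,.1))
E
python3 chk.py w5 .044 .0115
```

```text
time: 10.2
eef_pos: [0.3882, -0.4107, 0.159]
tcp_rot: [0.921, 0.389, 0.0, -0.001]
contact_force: [-0.2, -0.1, -0.6]
opening: 0.669
finger_force: 43.5
[ 0.38829343 -0.41078438  0.15908683] (array([56.9,  1.9, 59.1]), 'yaw_x_deg', np.float64(45.8))
```

View pics/w5.png

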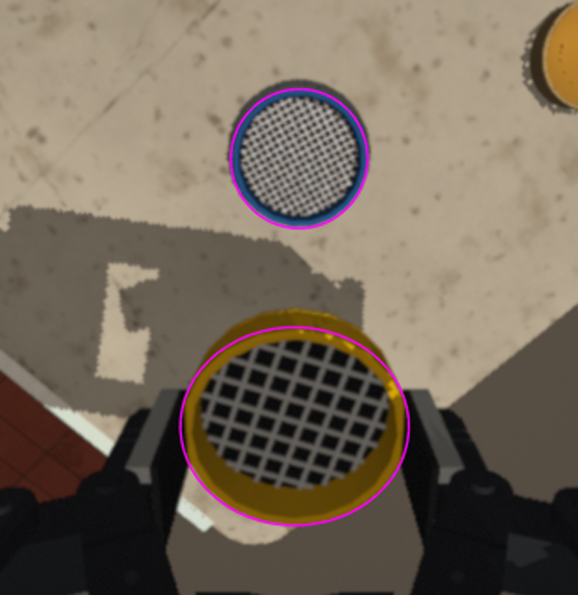

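Both predicted rings coincide with the parts, so the fine sieve is home and medium is centred in the grip.

```bash
python3 -m crank '[[[45,2,0],0,255],[[57,2,45],0,255],[[57,2,80],0,255],[[57,2,88],0,255],[[57,2,88],0,255],[[57,2,88],0,255]]'; python3 -c "
from h import *
print(go(.4293,-.3713,.049))"
```

```text
time: 10.85
eef_pos: [0.4299, -0.3741, 0.0732]
tcp_rot: [0.922, 0.388, 0.0, 0.001]
contact_force: [0.4, 0.2, -0.8]
opening: 0.665
finger_force: 43.4
(array([ 1.6, -2.4, 24.2]), 'yaw_x_deg', np.float64(45.7))
```

```bash
python3 -m crank '[[[2,-2,12],0,255],[[2,-2,20],0,255],[[2,-2,24],0,255],[[2,-2,24],0,255],[[2,-2,24],0,255]]'
```

```text
time: 11.35
eef_pos: [0.4289, -0.3707, 0.0487]
tcp_rot: [0.922, 0.388, -0.0, -0.0]
contact_force: [-2.2, 2.4, 7.1]
opening: 0.668
finger_force: 44.3
```

```bash
python3 -m crank '[[[0,0,0],0,0],[[0,0,0],0,0],[[0,0,0],0,0],[[0,0,0],0,0],[[0,0,-50],0,0],[[0,0,-100],0,0],[[-50,0,-120],0,0],[[-60,0,-120],0,0],[[-60,0,-120],0,0]]'
python3 chk.py w6 .060 .0115
python3 - <<'E'
from h import *
print(go(.42,.135,.19))
c=read_camera("wrist");P=cloud(c);d=np.hypot(P[:,:,0]-.4293,P[:,:,1]+.3713);m=(d<.0305)&(d>.0275);print("rim z",np.percentile(P[m][:,2],[50,70,85]))
E
```

```text
time: 12.25
eef_pos: [0.386, -0.4146, 0.1677]
tcp_rot: [0.922, 0.387, 0.0, 0.0]
contact_force: [-0.1, 1.0, -1.4]
opening: 1.0
finger_force: 0.0
[ 0.38625161 -0.41312137  0.16626711] (array([59.9,  1.5, 66.3]), 'yaw_x_deg', np.float64(45.5))
(array([ 414.8, -359.9,  -22.7]), 'yaw_x_deg', np.float64(45.5))
rim z [0.05999145 0.06042878 0.06078587]
```

View pics/w6.png

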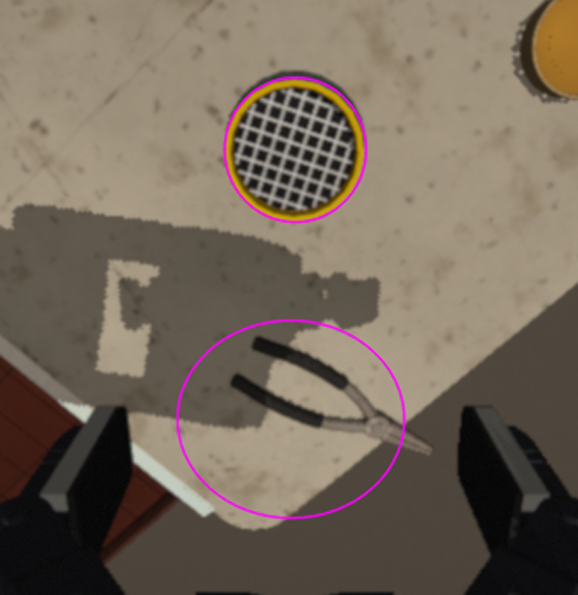

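Medium is home (rim at 60 mm, concentric with the prediction at (295,150)). Next is coarse.

```bash
python3 -m crank '[[[304,-139,-22],-20,0],[[304,-139,-22],-20,0],[[304,-139,-22],-20,0],[[304,-139,-22],-20,0],[[304,-139,-22],-30,0],[[304,-139,-22],-40,0],[[304,-139,-22],-45,0],[[415,-360,-22],-45,0],[[415,-360,-22],-45,0],[[415,-360,-22],-45,0]]'
python3 - <<'E'
from h import *
print(go(.42,.135,.17))
E
```

```text
time: 13.35
eef_pos: [0.4492, 0.046, 0.1872]
tcp_rot: [0.703, 0.711, -0.001, -0.002]
contact_force: [0.6, 0.2, -0.6]
opening: 0.999
finger_force: 0.0
(array([ 89.4, -28.1,  17.5]), 'yaw_x_deg', np.float64(90.7))
```

```bash
python3 -m crank '[[[45,-14,17],0,0],[[89,-28,17],0,0],[[89,-28,17],0,0],[[89,-28,17],0,0],[[89,-28,17],0,0]]'
python3 - <<'E'
from h import *
import pickle
c=read_camera("wrist"); cv2.imwrite("pics/w7.png",c["frame"]); pickle.dump(c,open("w7.pkl","wb"))
u,v=[x[0] for x in [(0,0)]] if 0 else (0,0)
h=cv2.cvtColor(c["frame"],cv2.COLOR_BGR2HSV); m=(((h[:,:,0]<8)|(h[:,:,0]>172))&(h[:,:,1]>140)&(h[:,:,2]>60)).astype(np.uint8)
n,l,st,ce=cv2.connectedComponentsWithStats(m)
for i in np.argsort(-st[1:,4])[:3]+1: print(st[i],ce[i])
E
```

```text
time: 13.85
eef_pos: [0.422, 0.1316, 0.1716]
tcp_rot: [0.703, 0.711, -0.001, -0.0]
contact_force: [0.5, -0.5, 0.4]
opening: 0.997
finger_force: 0.0
[282  70  71  73 842] [316.14845606 106.34679335]
[218 201  36  27 509] [233.69155206 212.8546169 ]
[229 353  18  23 155] [237.25806452 365.6       ]
```

View pics/w7.png

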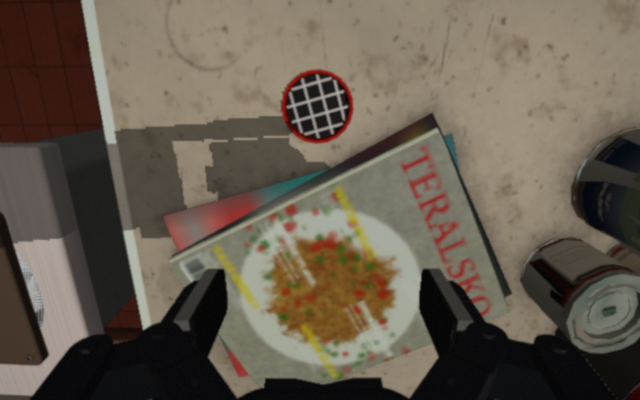

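Coarse rim spans x 282–353, y 70–143, centre (317,106); the fingers clear the magazine (its edge is at y≈150 near x 384).

```bash
python3 - <<'E'
from h import *
import pickle
c=pickle.load(open("w7.pkl","rb"))
p=at_z(c,[(317,106.5)],.022)[0]; q=ring(c,317,106.5,.024,.03)[:2]; print(p,q,go(*q[0],.008),go(*p[:2],.008))
E
```

```text
[0.41636417 0.19924798 0.022     ] (array([0.4164, 0.1994]), np.float64(299.0)) (array([ 68.4,  -5.1, 163.9]), 'yaw_x_deg', np.float64(90.6)) (array([ 68.2,  -5.1, 163.9]), 'yaw_x_deg', np.float64(90.6))
```

```bash
python3 -m crank '[[[40,-5,30],0,0],[[68,-5,65],0,0],[[68,-5,110],0,0],[[68,-5,145],0,0],[[68,-5,162],0,0],[[68,-5,162],0,0],[[68,-5,162],0,0]]'
python3 -m crank '[[[0,0,0],0,255],[[0,0,0],0,255],[[0,0,0],0,255],[[0,0,0],0,255],[[0,0,0],0,255],[[0,0,0],0,255]]' 40
```

```text
time: 14.6
eef_pos: [0.4173, 0.1988, 0.0106]
tcp_rot: [0.704, 0.71, -0.0, -0.0]
contact_force: [-0.4, -0.2, 0.3]
opening: 0.998
finger_force: 0.0
time: 15.2
eef_pos: [0.418, 0.1997, 0.0128]
tcp_rot: [0.703, 0.711, 0.001, 0.001]
contact_force: [-2.1, -2.1, 7.6]
opening: 0.678
finger_force: 41.0
```

```bash
python3 -m crank '[[[0,0,-45],0,255],[[0,0,-90],0,255],[[-10,10,-130],0,255],[[-281,80,-165],8,255],[[-281,80,-165],16,255],[[-281,80,-165],24,255],[[-281,80,-165],32,255],[[-281,80,-165],40,255],[[-281,80,-165],45,255],[[-281,80,-165],45,255]]'
python3 - <<'E'
from h import *
print(go(.387,-.414,.178))
E
```

```text
time: 16.2
eef_pos: [0.5013, -0.0844, 0.1777]
tcp_rot: [0.923, 0.385, 0.002, 0.002]
contact_force: [0.1, -0.0, -0.3]
opening: 0.677
finger_force: 42.9
(array([-314.7,  150.5,   -0. ]), 'yaw_x_deg', np.float64(45.3))
```

```bash
python3 -m crank '[[[-315,150,0],0,255],[[-315,150,0],0,255],[[-315,150,0],0,255],[[-315,150,0],0,255],[[-315,150,0],0,255],[[-315,150,0],0,255],[[-315,150,0],0,255],[[-315,150,0],0,255],[[-315,150,0],0,255],[[-315,150,0],0,255]]'
python3 chk.py w8 .060 .0115
```

```text
time: 17.2
eef_pos: [0.3873, -0.4089, 0.1753]
tcp_rot: [0.921, 0.389, 0.0, -0.0]
contact_force: [-0.3, 0.3, -1.0]
opening: 0.679
finger_force: 42.9
[ 0.38743074 -0.40875483  0.17530818] (array([56. ,  3.9, 75.3]), 'yaw_x_deg', np.float64(45.8))
```

View pics/w8.png

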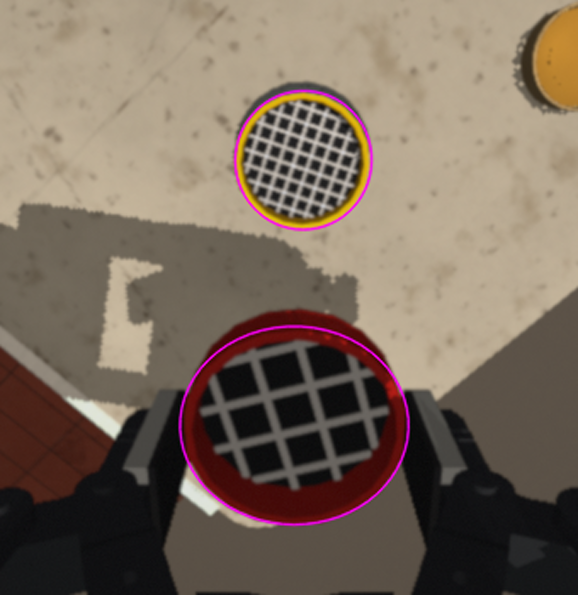

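Coarse is centred on the TCP and the stack is in place. Seated TCP z ≈ 0.065.

```bash
python3 -m crank '[[[45,4,0],0,255],[[56,4,45],0,255],[[56,4,80],0,255],[[56,4,88],0,255],[[56,4,88],0,255],[[56,4,88],0,255]]'; python3 -c "
from h import *
print(go(.4293,-.3713,.065))"
```

```text
time: 17.85
eef_pos: [0.4298, -0.3739, 0.0892]
tcp_rot: [0.922, 0.388, 0.0, 0.001]
contact_force: [0.6, 0.1, 0.5]
opening: 0.674
finger_force: 43.1
(array([ 1.6, -2.2, 24.2]), 'yaw_x_deg', np.float64(45.7))
```

```bash
python3 -m crank '[[[2,-2,12],0,255],[[2,-2,20],0,255],[[2,-2,24],0,255],[[2,-2,24],0,255],[[2,-2,24],0,255]]'
python3 -m crank '[[[0,0,0],0,0],[[0,0,0],0,0],[[0,0,0],0,0],[[0,0,0],0,0],[[0,0,-50],0,0],[[0,0,-100],0,0],[[-50,0,-120],0,0],[[-60,0,-120],0,0],[[-60,0,-120],0,0]]'
python3 - <<'E'
from h import *
c=read_camera("wrist");P=cloud(c);d=np.hypot(P[:,:,0]-.4293,P[:,:,1]+.3713);m=(d<.0305)&(d>.0275);print("rim z",np.percentile(P[m][:,2],[50,70,85]))
h=cv2.cvtColor(c["frame"],cv2.COLOR_BGR2HSV); m=(((h[:,:,0]<8)|(h[:,:,0]>172))&(h[:,:,1]>140)&(h[:,:,2]>60)).astype(np.uint8)
n,l,st,ce=cv2.connectedComponentsWithStats(m); i=np.argmax(st[1:,4])+1; a=st[i]; uv=(a[0]+a[2]/2-.5,a[1]+a[3]/2-.5); print(a,at_z(c,[uv],.074))
print(go(.42,-.195,.17))
E
```

```text
time: 18.35
eef_pos: [0.4287, -0.3706, 0.0648]
tcp_rot: [0.922, 0.388, -0.0, -0.0]
contact_force: [-3.0, 4.2, 8.0]
opening: 0.679
finger_force: 43.9
time: 19.25
eef_pos: [0.3858, -0.4146, 0.1837]
tcp_rot: [0.922, 0.387, 0.0, 0.0]
contact_force: [0.4, 0.8, -0.0]
opening: 1.002
finger_force: 0.0
rim z [0.07593439 0.07639948 0.07680827]
[    4   188   160   186 15341] [[ 0.1849902  -0.32186966  0.074     ]]
(array([ 179.4, -128.6,   12.7]), 'yaw_x_deg', np.float64(45.5))
```

```bash
python3 -m crank '[[[120,-129,13],0,0],[[120,-129,13],0,0],[[120,-129,13],0,0],[[120,-129,13],0,0],[[120,-129,13],0,0],[[120,-129,13],0,0],[[120,-129,13],0,0]]'
python3 - <<'E'
from h import *
c=read_camera("wrist"); s=get_state();print(s["eef_pos"])
p=np.array([.421,-.1946]); u=None
h=c["frame"].astype(int); P=cloud(c); d=np.hypot(P[:,:,0]-p[0],P[:,:,1]-p[1])<.045
m=(d&(h.max(2)<45)&(P[:,:,2]>.022)).astype(np.uint8)
n,l,st,ce=cv2.connectedComponentsWithStats(m); i=np.argmax(st[1:,4])+1; print("knob",st[i],ce[i],at_z(c,[ce[i]],.030))
v,u=np.argwhere(d).mean(0); q=ring(c,u,v,.012,.03,half=70); print(u,v,q[:2]); cv2.imwrite("pics/r9.png",q[2])
print(go(*q[0],.014))
E
```

```text
time: 20.0
eef_pos: [0.3786, -0.2377, 0.1699]
tcp_rot: [0.922, 0.388, -0.0, -0.0]
contact_force: [0.1, 0.4, -0.9]
opening: 1.001
finger_force: 0.0
[ 0.37863737 -0.23801372  0.17008806]
knob [312 105  22  23 397] [322.72292191 116.0906801 ] [[ 0.42108555 -0.19398331  0.03      ]]
322.56982203297304 121.93809367834916 (array([ 0.4205, -0.1945]), np.float64(276.0))
(array([ 60.4,  -0.4, 156.1]), 'yaw_x_deg', np.float64(45.6))
```

View pics/r9.png

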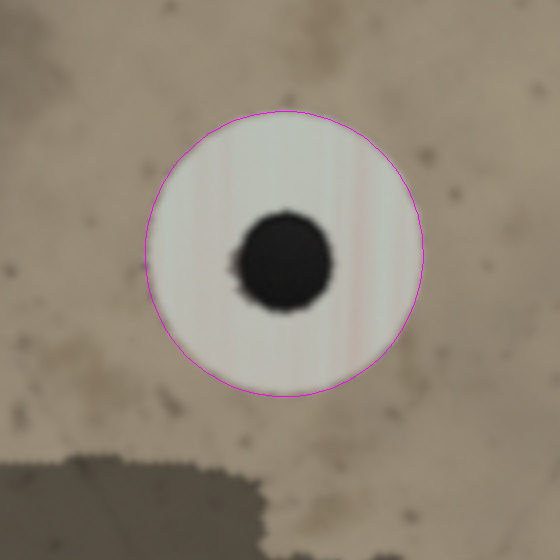

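The lid ring fits, with the knob centred. I'll descend to z≈0.016 and grip the knob.

```bash
python3 -m crank '[[[40,0,30],0,0],[[60,0,65],0,0],[[60,0,110],0,0],[[60,0,140],0,0],[[60,0,153],0,0],[[60,0,153],0,0],[[60,0,153],0,0]]'
python3 -m crank '[[[0,0,0],0,255],[[0,0,0],0,255],[[0,0,0],0,255],[[0,0,0],0,255],[[0,0,0],0,255],[[0,0,0],0,255],[[0,0,0],0,255],[[0,0,0],0,255],[[0,0,0],0,255],[[0,0,0],0,255]]' 40
```

```text
time: 20.75
eef_pos: [0.4213, -0.1957, 0.0184]
tcp_rot: [0.922, 0.388, 0.0, 0.001]
contact_force: [-0.7, 0.3, 0.1]
opening: 0.998
finger_force: 0.0
time: 21.75
eef_pos: [0.4207, -0.1947, 0.018]
tcp_rot: [0.922, 0.388, 0.0, 0.0]
contact_force: [-1.2, 0.2, 5.5]
opening: 0.208
finger_force: 39.2
```

```bash
python3 -m crank '[[[0,0,-45],0,255],[[0,0,-90],0,255],[[0,0,-130],0,255],[[-40,43,-145],0,255],[[-80,86,-145],0,255],[[-120,130,-145],0,255],[[-120,130,-145],0,255],[[-120,130,-145],0,255],[[-120,130,-145],0,255]]'
python3 - <<'E'
from h import *
c=read_camera("wrist"); s=get_state(); e=s["eef_pos"]; P=cloud(c)
d=np.hypot(P[:,:,0]-e[0],P[:,:,1]-e[1]); m=(d<.029)&(P[:,:,2]>e[2]-.03)&(P[:,:,2]<e[2]+.005)&(c["frame"].max(2)>120)
Q=P[m]; A=np.c_[Q[:,:2]-e[:2],np.ones(len(Q))]; k=np.linalg.lstsq(A,Q[:,2],rcond=None)[0]; print(len(Q),"lid plane slopes,z rel tcp",k[:2].round(3),(k[2]-e[2]).round(4))
print(e,go(.4290,-.3710,.11))
E
```

```text
time: 22.65
eef_pos: [0.4289, -0.3709, 0.1612]
tcp_rot: [0.922, 0.387, -0.0, -0.001]
contact_force: [-0.3, -0.6, -0.5]
opening: 0.21
finger_force: 39.5
702 lid plane slopes,z rel tcp [-0.005  0.001] -0.0057
[ 0.42897928 -0.37014482  0.16126536] (array([-0.6,  0.7, 51.3]), 'yaw_x_deg', np.float64(45.7))
```

```bash
python3 -m crank '[[[0,0,40],0,255],[[0,0,52],0,255],[[0,0,52],0,255],[[0,0,52],0,255]]'; python3 -c "
from h import *
print(go(.4290,-.3710,.086))"
```

```text
time: 23.1
eef_pos: [0.4297, -0.3705, 0.1107]
tcp_rot: [0.921, 0.388, 0.0, -0.0]
contact_force: [-0.9, 0.0, -0.4]
opening: 0.211
finger_force: 39.5
(array([-0.9, -0.2, 24.7]), 'yaw_x_deg', np.float64(45.7))
```

```bash
python3 -m crank '[[[-1,0,12],0,255],[[-1,0,20],0,255],[[-1,0,25],0,255],[[-1,0,25],0,255],[[-1,0,25],0,255]]'
```

```text
time: 23.6
eef_pos: [0.429, -0.3722, 0.086]
tcp_rot: [0.922, 0.388, 0.0, 0.0]
contact_force: [-0.9, 2.1, 3.8]
opening: 0.207
finger_force: 40.0
```

```bash
python3 -m crank '[[[0,0,0],0,0],[[0,0,0],0,0],[[0,0,0],0,0],[[0,0,0],0,0],[[0,0,0],0,0],[[0,0,-50],0,0],[[0,0,-100],0,0],[[-50,0,-120],0,0],[[-60,0,-120],0,0],[[-60,0,-120],0,0]]'
python3 - <<'E'
from h import *
c=read_camera("wrist"); P=cloud(c)
d=np.hypot(P[:,:,0]-.4293,P[:,:,1]+.3713); m=(d<.028)&(d>.014)&(P[:,:,2]>.06)&(c["frame"].max(2)>120)
Q=P[m]; A=np.c_[Q[:,:2]-[.4293,-.3713],np.ones(len(Q))]; k=np.linalg.lstsq(A,Q[:,2],rcond=None)[0]; print(len(Q),"slopes",k[:2].round(3),"lid top z",k[2].round(4))
v,u=np.argwhere((d<.03)&(P[:,:,2]>.07)).mean(0); print(u,v,ring(c,u,v,.080,.03)[:2])
t=read_camera("top"); o=cv2.imread("pics/top0.png")
for n,x,y,r in [("pot",194,199,16),("tin",456,168,12),("ink",190,241,10)]:
    T=o[y-r:y+r,x-r:x+r]; S=t["frame"][y-r-8:y+r+8,x-r-8:x+r+8]; R_=cv2.minMaxLoc(cv2.matchTemplate(S,T,cv2.TM_CCOEFF_NORMED)); print(n,R_[1],np.array(R_[3])-8)
E
```

```text
time: 24.6
eef_pos: [0.3858, -0.416, 0.2058]
tcp_rot: [0.922, 0.387, 0.0, 0.001]
contact_force: [0.9, -0.3, -0.4]
opening: 1.001
finger_force: 0.0
3616 slopes [1.608 1.568] lid top z 0.1051
320.45988023952094 130.08725406330197 (array([ 0.4297, -0.3712]), np.float64(286.0))
pot 0.9998951554298401 [0 0]
tin 0.9998006820678711 [0 0]
ink 0.999875009059906 [0 0]
```

```bash
python3 - <<'E'
from h import *
c=read_camera("wrist"); P=cloud(c)
d=np.hypot(P[:,:,0]-.4293,P[:,:,1]+.3713); m=(d<.028)&(d>.016)&(P[:,:,2]>.07)&(P[:,:,2]<.095)&(c["frame"].max(2)>120)
Q=P[m]; A=np.c_[Q[:,:2]-[.4293,-.3713],np.ones(len(Q))]; k=np.linalg.lstsq(A,Q[:,2],rcond=None)[0]; print(len(Q),k.round(4),np.median(Q[:,2]))
if np.abs(k[:2]).max()<.05 and abs(k[2]-.080)<.003: print(ctrl.sign_off())
E
```

```text
2882 [-0.0007 -0.0019  0.0803] 0.08033379113696032
the job is handed in; nothing more can be done
None
```

The sieve set is built on its pan (fine, medium, coarse, lid) and handed in at about 25 s; the lid top measured 80.3 mm (80 expected) and level, and the pot, tin and bottle showed no movement in the top camera. No verdict was returned on hand-in.

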